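# Pack a duck egg and lock the tub

### The arm

A 7-joint arm with a two-finger parallel gripper is mounted at the origin on the work surface. World frame = base frame: x ahead of the robot, y to its left, z up, the work surface at z = 0. Lengths are in m, angles in rad, forces in N, time in s.
With the tool pointing down it reaches from about 0.425 to 1.025 m from the base axis. Payload 3.6 kg.
Tool frame: the origin (TCP) lies midway between the tips of the shut fingers; the grasp point (between the pads) lies 19 mm behind it; z points along the fingers, y is the line along which they close (so a half turn about z gives the same grasp; the last joint's range is limited). The gripper opens to 85 mm and grips with 20 to 120 N. Pads are 22 mm wide; open, the fingers measure 114 mm over their backs; the gripper's body (76 mm by 85 mm) begins 54 mm behind the grasp point. The pads swing forward as they close: fully open they stand 13 mm farther back than shut.
Start: joints at [1.105, 0.591, 0.048, 1.609, -0.033, 0.943, -0.034], TCP at [0.263, -0.675, 0.231] pointing down, gripper open.
Joint ranges: [-2.69, 2.69], [-0.47, 2.24], [-1.27, 1.36], [0.19, 2.51], [-1.53, 4.68], [0.08, 2.07], [-3.09, 3.09]. Speed limits (rad/s): [2.57, 2.57, 3.14, 3.14, 3.14, 3.14, 3.14].

### API

Orientations are given as a unit quaternion [x, y, z, w].
In Python, from workcell import monitor, viewer, manip gives the robot as it stands.
- The arm moves only by the shell command python3 -m inch 'ROWS' [FORCE]. ROWS is JSON, a list of rows, each an object of numbers: "tx", "ty", "tz": the shift along the world's x, y, z in m; "yaw": the turn about the world's z in degrees; "grip": the opening, from -1 (shut) to 1 (fully open). In form: [{"tx": .., "ty": .., "tz": .., "yaw": .., "grip": ..}, ...]. A call has 1 to 8 rows; each row is the pose to reach, as a shift and turn from the pose commanded when the call began; what a row does not reach only later rows make up. A row lasts 1/10 s, in which the tool goes at most 50 mm and 8.59 degrees, less where a joint would pass 70% of its speed; a pose out of reach is approached as far as the arm can. A call with a gripper value outside its range is refused whole. The fingers move at their own pace and stop on an object; FORCE is the grip in N (left out, the last holds). Time passes only in rows, so rows that repeat a pose let the fingers close. It gives the time, the measured TCP pose, the force, the opening and the grip force at its end, in the units of the state.
- monitor.get_state(): the state, without advancing time (a new reading comes with each control period).
- viewer.grab_frame(name): name is "side" or "top"; returns the picture (480x640x3 uint8, red, green, blue); there is no depth.
- viewer.camera_model(name): a dict with "camera_matrix" (3x3 intrinsics, pixels), "extrinsics" (4x4, takes a point from camera to world coordinates). Camera axes: x right, y down, z forward; pixel columns grow to the right and rows downward; lengths in m; the calibration is good to about 2 mm. A picture is of the moment at which its call begins. camera_model takes no time and is no camera call.
- manip.hand_in(): hands the job in; it is judged then, once.
The state is a dict: "clock": time; "joint_positions": joint angles; "dq": joint speeds; "effort": joint torques, N m; "eef_pos": TCP position; "tool_rot": TCP orientation; "contact_force": force on the tool from outside, world axes, zero at the start; "torque": the same for the moment, N m; "gripper_width": finger opening in m; "grasp_force": force on a finger pad.
Only numpy, scipy, OpenCV 4.12 (cv2) and the standard library are available. Lean on these libraries where they do the work, as an engineer would, in place of code of your own. Each camera call takes 0.05 s, during which the arm holds its last target. There are 200 camera calls.

### The job

Swing the wooden egg box's flap fully back, take the duck egg out and lay it gently in the white tub without dropping it. Then put the blue cap on the tub with its handle pointing at the green marks, press it down against the springy seal and, still pressing, turn it clockwise until its handle points at the yellow marks, and let go so that it stays locked. Leave the egg basket, the lime bowl and the amber jar where they are.

Things in the scene. Friction and masses are not known exactly. Their poses are not given: they have to be found in the camera images.
- hatch: Plywood egg box fixed to the bench, 170 (x) x 160 (y) x 60 mm high, walls and floor 6 mm. Origin: centre of its underside; x points away from its front, z up. The far (+x) rim carries the flap's hinge. The egg lies inside on two low rails along x.
- flap (a joint): Angle of the brown wooden flap (170 x 160 x 8 mm, 0.22 kg) covering the egg box, rad: 0 shut (level), up to 1.9 leaning back open. Hinge line along the box's y at its far top rim. It falls shut below about 1.5 and rests open by itself at the 1.9 stop once past about 1.65.
- flap_hinge (a point): Middle of the flap's hinge line (60 mm above the bench; 85 mm beyond the box's centre).
- flap_handle (a point): Centre of the flap's red pull: a cylinder along the box's y, 44 mm long, 20 mm thick, 34 mm over the flap's top face (102 mm above the bench when shut), on a 12 mm stem; when shut 145 mm before and 42 mm above the hinge line. Gripped on its two end faces it pivots between the fingers as the flap swings.
- egg: Pale blue-green duck egg, 66 mm long, 46 mm thick at the middle, 75 g. Origin at its centre; its own x is the long axis. At the start it lies along the box's x with its centre 33 mm above the bench (top 56 mm), in the box on two rails 28 mm apart; there is about 50 mm free on either side (y) of it.
- tub: White wide-necked tub fixed to the bench. Origin: centre of its underside, z up. Base 184 mm in diameter and 36 mm high; neck 118 mm outside; mouth 104 mm wide; inner floor 24 mm above the bench. Two yellow marks on the shoulder at its +x and -x; two green marks 65 degrees counter-clockwise of them (seen from above).
- seal (a joint): Compression of the black springy seal ring on the tub's mouth, m: 0 free (top 85 mm above the bench), to 0.010. 5 N to start, 12 N at full travel. Lugs clear the tooth above 0.007; a locked cap leaves it at about 0.003.
- cap: Loose blue cap, 157 mm wide, 0.2 kg. Origin: centre of its skirt's foot; z up, x along the handle. Plate top 35 mm up; handle bar 100 long, 18 thick, 35 to 71 mm up, yellow ends. Lugs inside the skirt (149 mm inside) at +-x. Origin 55 mm above the bench when just resting on the seal, 45 fully pressed, 52 locked. 3 mm sideways play on the neck. Same after a half turn.
- egg_basket: Bystander: blue basket full of eggs, 120 x 190 x 75 mm. Origin: centre of its underside. Leave alone.
- lime_bowl: Bystander: shallow wooden bowl of limes, 160 mm in diameter. Origin: centre of its underside. Leave alone.
- pepper_jar: Bystander: amber jar with a red cap, 64 mm in diameter, 100 mm high. Origin: centre of its underside. Leave alone.
- lock_mark (a point): Top of the yellow mark at the tub's +x, 86 mm from its axis, 42 mm above the bench. With its handle towards the yellow marks the cap is locked: its lugs are under two ledges on the neck, in notches with 6 degrees of play either way and an end stop just beyond.
- entry_mark (a point): Top of the green mark 65 degrees counter-clockwise of lock_mark. The cap goes down over the neck with its handle 46 to 134 degrees counter-clockwise of the yellow marks; then it must be pressed to pass under a tooth at the ledges' entry, and turned clockwise.
Not all that is in view belongs to the job. Leave any pink or turquoise look-alike of the cap alone.

How it is judged:
By the outcome, as a careful person would: the job done as asked, in the order asked, and still so for the second after the job is handed in, with the robot touching nothing.
It also fails if it takes over 72 s, if anything falls off the work surface, if the arm or the gripper's body presses on something with over 40 N, if the wrist force passes 120 N, or if a joint passes its speed limit or range.

## Working session

There is one attempt and no reset: what is moved stays moved. The work goes in short steps, Python scripts to look and compute and a shell command to move; the robot and the scene stay as the last step left them, time stands still between calls to the robot, and variables do not carry over. Pictures are saved under pics/ and viewed, at most 12 in all, crops included, and the job is handed in when it is done.

```bash
mkdir -p pics; ls; python3 - <<'E'
from workcell import monitor, viewer
import cv2, numpy as np
s=monitor.get_state(); print({k:np.round(v,3).tolist() for k,v in s.items()})
for n in("side","top"):
    im=viewer.grab_frame(n); cv2.imwrite(f"pics/{n}0.png",im[:,:,::-1])
    c=viewer.camera_model(n); print(n,np.round(c["camera_matrix"],1).tolist(),np.round(c["extrinsics"],3).tolist())
E
```

```text
pics
{'clock': 0.0, 'joint_positions': [1.105, 0.592, 0.048, 1.61, -0.033, 0.943, -0.034], 'dq': [-0.002, 0.001, -0.003, -0.0, 0.0, -0.0, 0.001], 'effort': [0.0, -54.869, 1.547, -19.813, 0.009, 0.009, 0.0], 'eef_pos': [0.263, -0.675, 0.23], 'tool_rot': [0.983, 0.185, -0.0, -0.001], 'contact_force': [-0.471, -0.07, -0.011], 'torque': [0.056, 0.021, -0.003], 'grasp_force': 0.0, 'gripper_width': 0.086}
side [[562.8, 0.0, 322.9], [0.0, 562.8, 235.0], [0.0, 0.0, 1.0]] [[-0.958, -0.12, 0.259, 0.184], [-0.285, 0.476, -0.832, 1.256], [-0.023, -0.871, -0.491, 0.788], [0.0, 0.0, 0.0, 1.0]]
top [[477.1, 0.0, 323.3], [0.0, 477.1, 240.2], [0.0, 0.0, 1.0]] [[0.022, -0.999, 0.047, 0.49], [-1.0, -0.021, 0.023, 0.07], [-0.022, -0.048, -0.999, 1.27], [0.0, 0.0, 0.0, 1.0]]
```

View pics/top0.png

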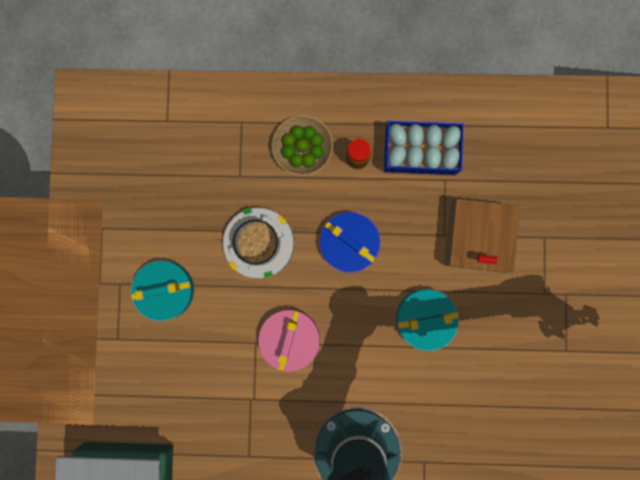

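View pics/side0.png

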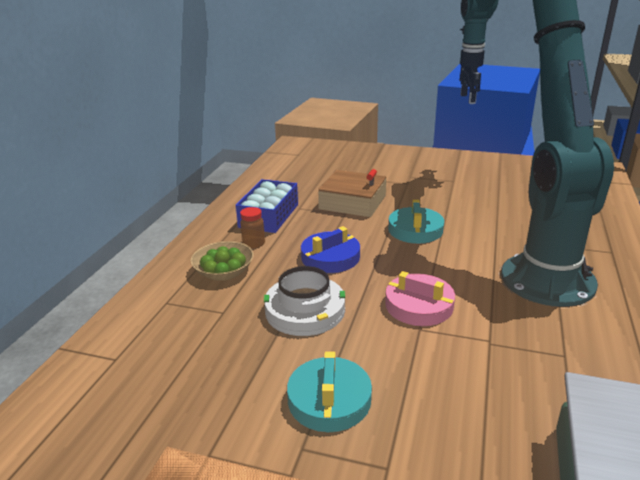

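Top view: the blue cap is at (349,242). Look-alikes are turquoise at (162,290) and (428,320), and pink at (289,340). The flap's red pull is at (487,259), while the red blob at (358,152) is the jar lid. The tub is at (257,242), with green marks near (248,211) and (268,273) and yellow marks near (282,220) and (233,266). I choose the blue cap at (349,242) and will check it in a crop.

```bash
cat > h.py <<'E'
from workcell import monitor, viewer
import cv2, numpy as np
R={"red":[(0,150,90),(6,255,255)],"blue":[(112,150,60),(128,255,255)],"yellow":[(20,150,120),(32,255,255)],"green":[(45,150,60),(75,255,255)]}
def grab(n): return cv2.cvtColor(viewer.grab_frame(n),cv2.COLOR_RGB2BGR)
def ray(n,uv,z):
    c=viewer.camera_model(n);K=np.array(c["camera_matrix"]);T=np.array(c["extrinsics"])
    d=T[:3,:3]@np.linalg.inv(K)@np.array([uv[0],uv[1],1.]);o=T[:3,3]
    return (o+d*(z-o[2])/d[2])
def mask(im,c): return cv2.inRange(cv2.cvtColor(im,cv2.COLOR_BGR2HSV),*[np.array(v,np.uint8) for v in R[c]])
def blobs(im,c,a=6):
    n,l,s,ce=cv2.connectedComponentsWithStats(mask(im,c))
    return [(int(s[i][4]),ce[i],np.argwhere(l==i)[:,::-1].astype(np.float32)) for i in range(1,n) if s[i][4]>=a]
E
python3 - <<'E'
from h import *
im=cv2.imread("pics/top0.png")
for c,z in(("red",.102),("blue",.035),("yellow",.042),("green",.042)):
    for a,ce,p in blobs(im,c):
        (ctr,sz,an)=cv2.minAreaRect(p); print(c,a,ce.round(1),ray("top",ce,z).round(4)[:2],np.round(sz,1))
im2=cv2.imread("pics/side0.png")
for c,z in(("red",.102),("yellow",.042),("green",.042)):
    for a,ce,p in blobs(im2,c):
        print("side",c,a,ce.round(1),ray("side",ce,z).round(4)[:2])
for c,a in(((349,242),4),):pass
w=np.hstack([cv2.resize(im[190:290,200:400],(800,400),interpolation=cv2.INTER_CUBIC)])
cv2.imwrite("pics/c1.png",w)
cv2.imwrite("pics/c2.png",cv2.resize(im[180:290,430:540],(550,550),interpolation=cv2.INTER_CUBIC))
E
```

```text
red 409 [358.8 149.3] [0.7719 0.0147] [22. 22.]
red 136 [487.3 258.8] [ 0.5085 -0.3021] [19.1  7.4]
blue 682 [421.4 150.3] [ 0.7881 -0.1513] [76.5 49.9]
blue 1732 [349.9 242.5] [0.5438 0.0299] [57.8 58. ]
yellow 42 [282. 219.] [0.6006 0.2068] [8.5 4.9]
yellow 66 [333.3 228.8] [0.578  0.0735] [15.6  6.4]
yellow 73 [366.4 254.3] [ 0.5142 -0.0128] [15.6  6.4]
yellow 38 [232.6 265.7] [0.4771 0.3315] [7.8 4.2]
yellow 42 [183.2 285.3] [0.4237 0.4578] [ 3.6 10.4]
yellow 50 [171.8 287.3] [0.4178 0.4874] [7. 6.]
yellow 65 [136.6 295.2] [0.3953 0.5782] [ 7. 10.]
yellow 41 [294.9 315.9] [0.3525 0.1671] [ 3.6 10.4]
yellow 6 [447.5 318.5] [ 0.3555 -0.2217] [3.8 1.9]
yellow 53 [291.3 325.5] [0.3277 0.1757] [7.8 6.5]
yellow 12 [413.8 324.7] [ 0.3378 -0.1366] [4.1 2.8]
yellow 7 [403.  324.3] [ 0.3381 -0.1091] [0.8 6.1]
yellow 76 [281.9 362.3] [0.2341 0.1974] [14.  7.]
green 117 [308.5 132.4] [0.8286 0.1436] [10.6 11.3]
green 123 [316.5 150.8] [0.7806 0.1217] [13. 11.]
green 122 [288.3 151.3] [0.7779 0.195 ] [11. 12.]
green 26 [246.9 210.3] [0.6215 0.2986] [3.8 6.3]
green 20 [267.6 274.2] [0.4575 0.2401] [3.2 5.6]
side red 68 [371.2 174. ] [ 0.5104 -0.3085]
side red 215 [250.7 214. ] [0.7661 0.0299]
side yellow 12 [415.8 200.5] [ 0.3665 -0.2804]
side yellow 100 [417.1 221.3] [ 0.3437 -0.1492]
side yellow 62 [345.1 232.9] [ 0.5223 -0.0352]
side yellow 108 [316.  245.4] [0.5791 0.048 ]
side yellow 126 [400.3 280. ] [0.3392 0.1528]
side yellow 166 [439.6 292.3] [0.2448 0.1797]
side yellow 33 [321.9 316.2] [0.4781 0.3324]
side yellow 50 [329.5 354. ] [0.4292 0.4438]
side yellow 257 [327.5 398.2] [0.4006 0.5569]
```

View pics/c1.png

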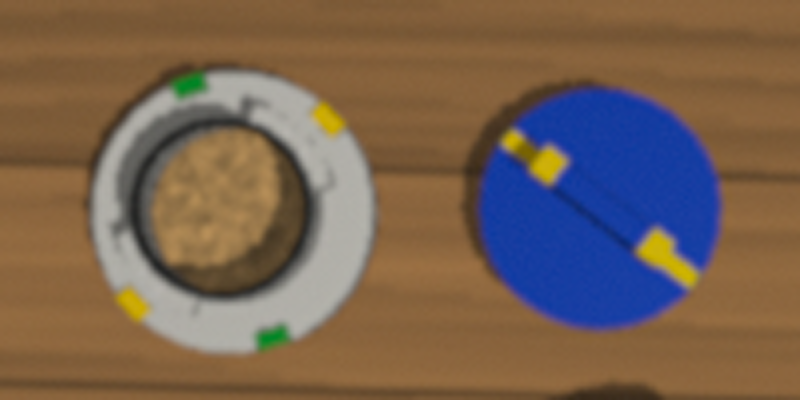

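View pics/c2.png

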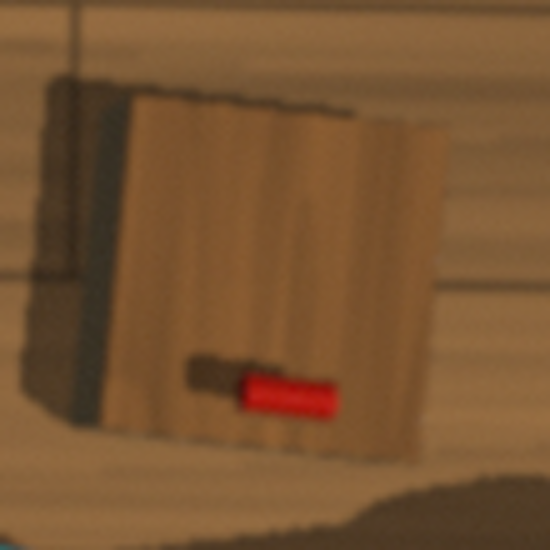

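The crop confirms the plain blue cap, with its yellow-ended bar at about 53°. The tub is at (0.539, 0.269), with the yellow marks at -45° and the green marks at 20°. The flap pull is at (0.509, -0.304) and the box yaw is about -5.5°.

```bash
python3 -m inch '[{"tx":0.03,"ty":0.04,"tz":0,"yaw":8.5},{"tx":0.06,"ty":0.08,"tz":0,"yaw":17},{"tx":0.09,"ty":0.12,"tz":0,"yaw":25.5},{"tx":0.12,"ty":0.16,"tz":0,"yaw":34},{"tx":0.15,"ty":0.20,"tz":0,"yaw":42.5},{"tx":0.18,"ty":0.24,"tz":0,"yaw":51},{"tx":0.21,"ty":0.29,"tz":0,"yaw":59.5},{"tx":0.246,"ty":0.33,"tz":0,"yaw":68,"grip":1}]' 60
python3 -m inch '[{"ty":0.041,"yaw":8.5},{"ty":0.041,"yaw":17},{"ty":0.041,"yaw":25.5},{"ty":0.041,"yaw":34},{"ty":0.041,"yaw":42.5},{"ty":0.041,"yaw":51},{"ty":0.041,"yaw":59.5},{"ty":0.041,"yaw":68}]'
python3 -m inch '[{"tz":-0.02,"yaw":8.5},{"tz":-0.04,"yaw":17.2},{"tz":-0.06,"yaw":17.2},{"tz":-0.06,"yaw":17.2}]'
python3 - <<'E'
from h import *
s=monitor.get_state(); print(s["clock"],np.round(s["eef_pos"],4),np.round(s["tool_rot"],3),np.round(s["joint_positions"],2))
q=s["tool_rot"]; print("toolx",np.degrees(2*np.arctan2(q[1],q[0])))
a,b=grab("top"),grab("side")
cv2.imwrite("pics/m1.png",np.vstack([np.hstack([cv2.resize(a[180:330,420:620],(400,300)),cv2.resize(b[100:250,290:490],(400,300))])]))
E
```

```text
0.1 [ 0.2631 -0.6748  0.2302] [ 0.983  0.185 -0.    -0.001] [ 1.11  0.59  0.05  1.61 -0.03  0.94 -0.03]
toolx 21.308456775674692invalid input at $[0]: expected keys tx, ty, tz, yaw, grip
invalid input at $[0]: expected keys tx, ty, tz, yaw, grip
invalid input at $[0]: expected keys tx, ty, tz, yaw, grip
```

View pics/m1.png

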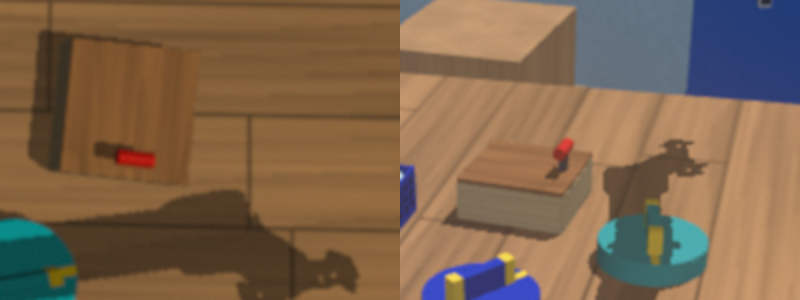

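The picture shows the scene unchanged, with the pull at crop (136,158), because every row needs all five keys.

```bash
python3 -m inch '[{"tx":0.03,"ty":0.04,"tz":0,"yaw":8.5,"grip":1},{"tx":0.06,"ty":0.08,"tz":0,"yaw":17,"grip":1},{"tx":0.09,"ty":0.12,"tz":0,"yaw":25.5,"grip":1},{"tx":0.12,"ty":0.16,"tz":0,"yaw":34,"grip":1},{"tx":0.15,"ty":0.20,"tz":0,"yaw":42.5,"grip":1},{"tx":0.18,"ty":0.24,"tz":0,"yaw":51,"grip":1},{"tx":0.21,"ty":0.29,"tz":0,"yaw":59.5,"grip":1},{"tx":0.246,"ty":0.33,"tz":0,"yaw":68,"grip":1}]' 60
python3 -m inch '[{"tx":0,"ty":0.041,"tz":0,"yaw":8.5,"grip":1},{"tx":0,"ty":0.041,"tz":0,"yaw":17,"grip":1},{"tx":0,"ty":0.041,"tz":0,"yaw":25.5,"grip":1},{"tx":0,"ty":0.041,"tz":0,"yaw":34,"grip":1},{"tx":0,"ty":0.041,"tz":0,"yaw":42.5,"grip":1},{"tx":0,"ty":0.041,"tz":0,"yaw":51,"grip":1},{"tx":0,"ty":0.041,"tz":0,"yaw":59.5,"grip":1},{"tx":0,"ty":0.041,"tz":0,"yaw":68,"grip":1}]'
python3 -m inch '[{"tx":0,"ty":0,"tz":-0.02,"yaw":8.5,"grip":1},{"tx":0,"ty":0,"tz":-0.04,"yaw":17.2,"grip":1},{"tx":0,"ty":0,"tz":-0.06,"yaw":17.2,"grip":1},{"tx":0,"ty":0,"tz":-0.06,"yaw":17.2,"grip":1}]'
python3 - <<'E'
from h import *
s=monitor.get_state(); print(s["clock"],np.round(s["eef_pos"],4),np.round(s["joint_positions"],2))
q=s["tool_rot"]; print("toolx",np.degrees(2*np.arctan2(q[1],q[0])))
a,b=grab("top"),grab("side")
cv2.imwrite("pics/m2.png",np.vstack([np.hstack([cv2.resize(a[180:330,420:620],(400,300)),cv2.resize(b[100:250,290:490],(400,300))])]))
E
```

```text
clock: 1.0
eef_pos: [0.5015, -0.3525, 0.2313]
tool_rot: [0.709, 0.705, -0.0, -0.001]
contact_force: [0.8, -0.9, -0.2]
gripper_width: 0.0854
grasp_force: 0.0
clock: 1.8
eef_pos: [0.5013, -0.3137, 0.2312]
tool_rot: [0.194, 0.981, -0.0, -0.0]
contact_force: [-0.4, 0.0, -0.9]
gripper_width: 0.0854
grasp_force: 0.0
clock: 2.2
eef_pos: [0.4992, -0.3132, 0.1686]
tool_rot: [0.048, 0.999, 0.001, -0.003]
contact_force: [-0.5, 0.6, 0.1]
gripper_width: 0.0856
grasp_force: 0.0
2.2 [ 0.4992 -0.3132  0.1686] [ 0.94  0.58 -0.64  1.95  0.48  0.78  1.5 ]
toolx 174.4695193085138
```

View pics/m2.png

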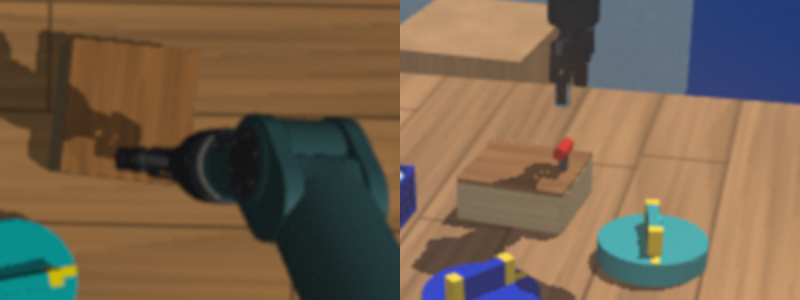

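The gripper is above the pull, about 9 mm short in both x and y; correcting, descending and gripping.

```bash
python3 -m inch '[{"tx":0.01,"ty":0.009,"tz":-0.02,"yaw":0,"grip":1},{"tx":0.01,"ty":0.009,"tz":-0.045,"yaw":0,"grip":1},{"tx":0.01,"ty":0.009,"tz":-0.07,"yaw":0,"grip":1},{"tx":0.01,"ty":0.009,"tz":-0.09,"yaw":0,"grip":1},{"tx":0.01,"ty":0.009,"tz":-0.09,"yaw":0,"grip":0.5},{"tx":0.01,"ty":0.009,"tz":-0.09,"yaw":0,"grip":-0.3},{"tx":0.01,"ty":0.009,"tz":-0.09,"yaw":0,"grip":-0.3},{"tx":0.01,"ty":0.009,"tz":-0.09,"yaw":0,"grip":-0.3}]' 50
```

```text
clock: 3.1
eef_pos: [0.5135, -0.3014, 0.0837]
tool_rot: [0.048, 0.999, 0.001, 0.002]
contact_force: [-0.7, 5.2, 4.6]
gripper_width: 0.0429
grasp_force: 51.1
```

```bash
python3 -m inch '[{"tx":0.003,"ty":0,"tz":0.012,"yaw":0,"grip":-0.3},{"tx":0.010,"ty":-0.001,"tz":0.025,"yaw":0,"grip":-0.3},{"tx":0.023,"ty":-0.002,"tz":0.047,"yaw":0,"grip":-0.3},{"tx":0.040,"ty":-0.004,"tz":0.067,"yaw":0,"grip":-0.3},{"tx":0.061,"ty":-0.006,"tz":0.083,"yaw":0,"grip":-0.3},{"tx":0.084,"ty":-0.008,"tz":0.096,"yaw":0,"grip":-0.3},{"tx":0.108,"ty":-0.010,"tz":0.105,"yaw":0,"grip":-0.3},{"tx":0.108,"ty":-0.010,"tz":0.105,"yaw":0,"grip":-0.3}]'
```

```text
clock: 3.9
eef_pos: [0.6217, -0.311, 0.1876]
tool_rot: [0.047, 0.999, 0.002, 0.001]
contact_force: [-1.9, 5.0, -0.7]
gripper_width: 0.043
grasp_force: 55.9
```

```bash
python3 -m inch '[{"tx":0.013,"ty":-0.001,"tz":0.003,"yaw":0,"grip":-0.3},{"tx":0.026,"ty":-0.002,"tz":0.004,"yaw":0,"grip":-0.3},{"tx":0.052,"ty":-0.005,"tz":0.0035,"yaw":0,"grip":-0.3},{"tx":0.078,"ty":-0.007,"tz":-0.0016,"yaw":0,"grip":-0.3},{"tx":0.102,"ty":-0.010,"tz":-0.011,"yaw":0,"grip":-0.3},{"tx":0.111,"ty":-0.011,"tz":-0.016,"yaw":0,"grip":-0.3},{"tx":0.117,"ty":-0.011,"tz":-0.020,"yaw":0,"grip":-0.3},{"tx":0.117,"ty":-0.011,"tz":-0.020,"yaw":0,"grip":-0.3}]'
```

```text
clock: 4.7
eef_pos: [0.7379, -0.3215, 0.1679]
tool_rot: [0.047, 0.999, 0.003, 0.001]
contact_force: [0.4, 6.0, 2.4]
gripper_width: 0.043
grasp_force: 54.5
```

```bash
python3 -m inch '[{"tx":0,"ty":0,"tz":0,"yaw":0,"grip":1},{"tx":0,"ty":0,"tz":0,"yaw":0,"grip":1},{"tx":0,"ty":0,"tz":0,"yaw":0,"grip":1},{"tx":0,"ty":0,"tz":0.04,"yaw":0,"grip":1},{"tx":0,"ty":0,"tz":0.08,"yaw":0,"grip":1},{"tx":0,"ty":0,"tz":0.12,"yaw":0,"grip":1},{"tx":-0.03,"ty":0.03,"tz":0.12,"yaw":0,"grip":1},{"tx":-0.07,"ty":0.06,"tz":0.12,"yaw":0,"grip":1}]'
python3 -m inch '[{"tx":-0.04,"ty":0.03,"tz":0,"yaw":0,"grip":1},{"tx":-0.08,"ty":0.06,"tz":0,"yaw":0,"grip":1},{"tx":-0.12,"ty":0.09,"tz":0,"yaw":0,"grip":1},{"tx":-0.16,"ty":0.11,"tz":0,"yaw":0,"grip":1},{"tx":-0.19,"ty":0.11,"tz":-0.04,"yaw":0,"grip":1},{"tx":-0.19,"ty":0.11,"tz":-0.08,"yaw":0,"grip":1},{"tx":-0.19,"ty":0.11,"tz":-0.09,"yaw":0,"grip":1}]'
python3 - <<'E'
from h import *
a,b=grab("top"),grab("side")
cv2.imwrite("pics/top3.png",a);cv2.imwrite("pics/side3.png",b)
cv2.imwrite("pics/m3.png",np.hstack([cv2.resize(a[150:300,400:600],(400,300)),cv2.resize(b[80:230,290:490],(400,300))]))
E
```

```text
clock: 5.5
eef_pos: [0.6681, -0.2666, 0.2886]
tool_rot: [0.05, 0.999, -0.001, 0.003]
contact_force: [0.5, 1.5, 0.3]
gripper_width: 0.0854
grasp_force: 0.0
clock: 6.2
eef_pos: [0.4729, -0.1564, 0.1939]
tool_rot: [0.048, 0.999, -0.0, -0.003]
contact_force: [0.2, 0.8, 0.1]
gripper_width: 0.0856
grasp_force: 0.0
```

View pics/m3.png

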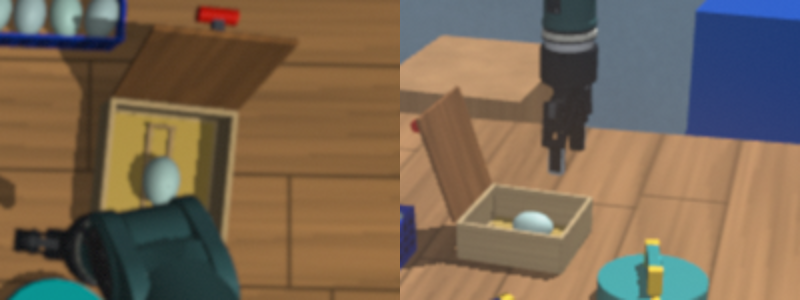

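The flap rests fully back. The egg shows in the top crop at (161,180), i.e. pixel (480,240), and in the side crop at (533,222).

```bash
python3 - <<'E'
from h import *
for n,(x0,x1,y0,y1) in(("top",(465,500,220,262)),("side",(340,375,178,205))):
    im=cv2.imread(f"pics/{n}3.png")[y0:y1,x0:x1]; h=cv2.cvtColor(im,cv2.COLOR_BGR2HSV)
    m=((h[...,0]>38)&(h[...,0]<110)&(h[...,2]>90)).astype(np.uint8)
    k,l,s,ce=cv2.connectedComponentsWithStats(m); i=1+s[1:,4].argmax()
    p=np.argwhere(l==i)[:,::-1].astype(np.float32)+[x0,y0]
    r=cv2.minAreaRect(p.astype(np.float32)); print(n,s[i],r,ray(n,ce[i]+[x0,y0],.036).round(4),ray(n,r[0],.036).round(4))
E
```

```text
top [  8   9  17  23 302] ((481.0, 240.0), (22.0, 16.0), 90.0) [ 0.557  -0.3065  0.036 ] [ 0.5576 -0.3067  0.036 ]
side [  7   8  20  11 164] ((356.6000061035156, 190.3000030517578), (19.374725341796875, 9.475231170654297), 8.130102157592773) [ 0.5592 -0.3186  0.036 ] [ 0.5592 -0.3215  0.036 ]
```

```bash
python3 -m inch '[{"tx":0.02,"ty":-0.04,"tz":0,"yaw":0,"grip":1},{"tx":0.04,"ty":-0.08,"tz":0,"yaw":0,"grip":1},{"tx":0.06,"ty":-0.12,"tz":0,"yaw":0,"grip":1},{"tx":0.082,"ty":-0.151,"tz":0,"yaw":0,"grip":1},{"tx":0.082,"ty":-0.151,"tz":-0.03,"yaw":0,"grip":1},{"tx":0.082,"ty":-0.151,"tz":-0.06,"yaw":0,"grip":1},{"tx":0.082,"ty":-0.151,"tz":-0.09,"yaw":0,"grip":1},{"tx":0.082,"ty":-0.151,"tz":-0.09,"yaw":0,"grip":1}]' 30
```

```text
clock: 7.1
eef_pos: [0.5578, -0.307, 0.1043]
tool_rot: [0.048, 0.999, 0.001, -0.002]
contact_force: [-0.4, 0.0, 0.1]
gripper_width: 0.0855
grasp_force: 0.0
```

```bash
python3 -m inch '[{"tx":-0.002,"ty":0,"tz":-0.03,"yaw":0,"grip":1},{"tx":-0.002,"ty":0,"tz":-0.06,"yaw":0,"grip":1},{"tx":-0.002,"ty":0,"tz":-0.08,"yaw":0,"grip":1},{"tx":-0.002,"ty":0,"tz":-0.093,"yaw":0,"grip":1},{"tx":-0.002,"ty":0,"tz":-0.093,"yaw":0,"grip":0.4},{"tx":-0.002,"ty":0,"tz":-0.093,"yaw":0,"grip":-0.2},{"tx":-0.002,"ty":0,"tz":-0.093,"yaw":0,"grip":-0.2},{"tx":-0.002,"ty":0,"tz":-0.093,"yaw":0,"grip":-0.2}]' 25
```

```text
clock: 7.9
eef_pos: [0.5586, -0.3054, 0.0154]
tool_rot: [0.047, 0.999, 0.0, 0.002]
contact_force: [-0.5, 3.0, 5.6]
gripper_width: 0.0445
grasp_force: 25.0
```

```bash
python3 -m inch '[{"tx":0,"ty":0,"tz":0,"yaw":0,"grip":0.4},{"tx":0,"ty":0,"tz":-0.003,"yaw":0,"grip":0.4},{"tx":-0.002,"ty":0,"tz":-0.006,"yaw":0,"grip":0.4},{"tx":-0.002,"ty":0,"tz":-0.006,"yaw":0,"grip":0.4},{"tx":-0.002,"ty":0,"tz":-0.006,"yaw":0,"grip":-0.2},{"tx":-0.002,"ty":0,"tz":-0.006,"yaw":0,"grip":-0.2},{"tx":-0.002,"ty":0,"tz":-0.006,"yaw":0,"grip":-0.2}]' 25
```

```text
clock: 8.6
eef_pos: [0.5548, -0.3051, 0.0074]
tool_rot: [0.047, 0.999, 0.001, 0.0]
contact_force: [-0.6, 3.5, 1.3]
gripper_width: 0.0444
grasp_force: 25.2
```

```bash
python3 -m inch '[{"tx":0,"ty":0,"tz":0.01,"yaw":0,"grip":-0.2},{"tx":0,"ty":0,"tz":0.03,"yaw":0,"grip":-0.2},{"tx":0,"ty":0,"tz":0.055,"yaw":0,"grip":-0.2},{"tx":0,"ty":0,"tz":0.08,"yaw":0,"grip":-0.2},{"tx":0,"ty":0,"tz":0.11,"yaw":0,"grip":-0.2},{"tx":0,"ty":0,"tz":0.14,"yaw":0,"grip":-0.2},{"tx":0,"ty":0.01,"tz":0.16,"yaw":0,"grip":-0.2},{"tx":0,"ty":0.03,"tz":0.165,"yaw":0,"grip":-0.2}]'
python3 -m inch '[{"tx":-0.002,"ty":0.03,"tz":0,"yaw":4,"grip":-0.2},{"tx":-0.004,"ty":0.065,"tz":0,"yaw":8,"grip":-0.2},{"tx":-0.006,"ty":0.10,"tz":0,"yaw":12,"grip":-0.2},{"tx":-0.008,"ty":0.135,"tz":0,"yaw":16,"grip":-0.2},{"tx":-0.010,"ty":0.17,"tz":0,"yaw":20,"grip":-0.2},{"tx":-0.012,"ty":0.205,"tz":0,"yaw":24,"grip":-0.2},{"tx":-0.014,"ty":0.24,"tz":0,"yaw":28,"grip":-0.2},{"tx":-0.016,"ty":0.275,"tz":0,"yaw":32,"grip":-0.2}]'
python3 -m inch '[{"tx":0,"ty":0.035,"tz":0,"yaw":4,"grip":-0.2},{"tx":0,"ty":0.07,"tz":0,"yaw":8,"grip":-0.2},{"tx":0,"ty":0.105,"tz":0,"yaw":12,"grip":-0.2},{"tx":0,"ty":0.14,"tz":0,"yaw":16,"grip":-0.2},{"tx":0,"ty":0.175,"tz":0,"yaw":20,"grip":-0.2},{"tx":0,"ty":0.21,"tz":0,"yaw":24,"grip":-0.2},{"tx":0,"ty":0.24,"tz":0,"yaw":28,"grip":-0.2},{"tx":0,"ty":0.26,"tz":0,"yaw":28,"grip":-0.2}]'
```

```text
clock: 9.4
eef_pos: [0.5558, -0.2786, 0.1749]
tool_rot: [0.05, 0.999, -0.002, 0.002]
contact_force: [0.7, -0.9, -0.7]
gripper_width: 0.0446
grasp_force: 25.7
clock: 10.2
eef_pos: [0.5365, 0.0012, 0.1714]
tool_rot: [-0.232, 0.973, 0.0, -0.001]
contact_force: [1.0, 0.6, -1.3]
gripper_width: 0.0451
grasp_force: 25.7
clock: 11.0
eef_pos: [0.5358, 0.2623, 0.1715]
tool_rot: [-0.461, 0.888, 0.001, -0.001]
contact_force: [-0.8, -0.1, -1.3]
gripper_width: 0.0446
grasp_force: 25.7
```

```bash
python3 -m inch '[{"tx":0.003,"ty":0.006,"tz":0,"yaw":0,"grip":-0.2},{"tx":0.003,"ty":0.006,"tz":-0.02,"yaw":0,"grip":-0.2},{"tx":0.003,"ty":0.006,"tz":-0.05,"yaw":0,"grip":-0.2},{"tx":0.003,"ty":0.006,"tz":-0.08,"yaw":0,"grip":-0.2},{"tx":0.003,"ty":0.006,"tz":-0.105,"yaw":0,"grip":-0.2},{"tx":0.003,"ty":0.006,"tz":-0.125,"yaw":0,"grip":-0.2},{"tx":0.003,"ty":0.006,"tz":-0.138,"yaw":0,"grip":-0.2},{"tx":0.003,"ty":0.006,"tz":-0.138,"yaw":0,"grip":-0.2}]'
python3 -m inch '[{"tx":0,"ty":0,"tz":-0.004,"yaw":0,"grip":-0.2},{"tx":0,"ty":0,"tz":-0.008,"yaw":0,"grip":-0.2},{"tx":0,"ty":0,"tz":-0.008,"yaw":0,"grip":-0.2}]'
```

```text
clock: 11.8
eef_pos: [0.5402, 0.2629, 0.0332]
tool_rot: [-0.458, 0.889, -0.001, -0.002]
contact_force: [-3.5, -2.5, 8.4]
gripper_width: 0.0448
grasp_force: 29.4
clock: 12.1
eef_pos: [0.5407, 0.2636, 0.0281]
tool_rot: [-0.458, 0.889, -0.002, -0.001]
contact_force: [-3.5, -2.6, 11.5]
gripper_width: 0.0448
grasp_force: 30.7
```

```bash
python3 - <<'E'
from h import *
a,b=grab("top"),grab("side")
cv2.imwrite("pics/m4.png",np.hstack([cv2.resize(a[190:290,200:320],(400,333),interpolation=2),cv2.resize(b[240:340,250:370],(400,333),interpolation=2)]))
E
```

```text
(no output)
```

View pics/m4.png

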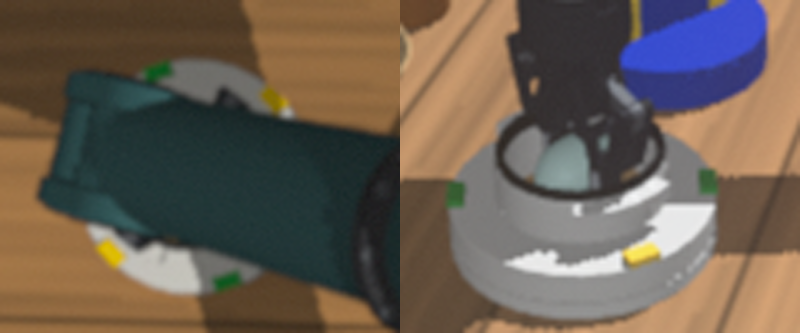

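The egg is inside the tub mouth (side crop around (565,165)) and is loaded by about 11 N, so something is supporting it. I'll probe a little further with some sideways relief.

```bash
python3 -m inch '[{"tx":-0.003,"ty":-0.002,"tz":0,"yaw":0,"grip":-0.2},{"tx":-0.003,"ty":-0.002,"tz":0,"yaw":0,"grip":-0.2}]'; python3 -m inch '[{"tx":0.002,"ty":0.007,"tz":0,"yaw":0,"grip":-0.2},{"tx":0.002,"ty":0.007,"tz":-0.002,"yaw":0,"grip":-0.2},{"tx":0.002,"ty":0.007,"tz":-0.002,"yaw":0,"grip":-0.2}]'; python3 -c "
from h import *
s=monitor.get_state();print(s['torque'])"
```

```text
clock: 12.4
eef_pos: [0.5403, 0.2637, 0.029]
tool_rot: [-0.458, 0.889, -0.0, 0.003]
contact_force: [-0.4, -0.4, 9.8]
gripper_width: 0.0448
grasp_force: 30.0
clock: 12.7
eef_pos: [0.5417, 0.2724, 0.027]
tool_rot: [-0.459, 0.888, 0.001, 0.003]
contact_force: [-1.4, 0.0, 11.6]
gripper_width: 0.0443
grasp_force: 28.1
[ 0.13596045 -0.06083721  0.22417833]
```

It slides sideways freely, so it sits on the straw rather than the rim. Releasing with a limited opening.

```bash
python3 -m inch '[{"tx":0,"ty":0,"tz":0.001,"yaw":0,"grip":0.1},{"tx":0,"ty":0,"tz":0.001,"yaw":0,"grip":0.2},{"tx":0,"ty":0,"tz":0.001,"yaw":0,"grip":0.35},{"tx":0,"ty":0,"tz":0.002,"yaw":0,"grip":0.4},{"tx":0,"ty":0,"tz":0.02,"yaw":0,"grip":0.4},{"tx":0,"ty":0,"tz":0.05,"yaw":0,"grip":0.4},{"tx":0,"ty":0,"tz":0.09,"yaw":0,"grip":0.4},{"tx":0,"ty":0,"tz":0.13,"yaw":0,"grip":0.4}]'
python3 -m inch '[{"tx":0,"ty":-0.04,"tz":0,"yaw":0,"grip":0.4},{"tx":0,"ty":-0.08,"tz":0,"yaw":0,"grip":0.4},{"tx":0,"ty":-0.12,"tz":0,"yaw":0,"grip":0.4},{"tx":0,"ty":-0.16,"tz":0,"yaw":0,"grip":0.4},{"tx":0,"ty":-0.20,"tz":0,"yaw":0,"grip":0.4},{"tx":0,"ty":-0.24,"tz":0,"yaw":0,"grip":0.4},{"tx":0,"ty":-0.24,"tz":0,"yaw":0,"grip":0.4}]'
python3 - <<'E'
from h import *
a,b=grab("top"),grab("side")
s=monitor.get_state();q=s["tool_rot"];print(np.round(s["eef_pos"],4),np.degrees(2*np.arctan2(q[1],q[0])),s["clock"])
im=cv2.imread("pics/top0.png")
m=mask(im,"blue")|mask(im,"yellow"); m[:, :310]=0;m[:,390:]=0;m[:205]=0;m[280:]=0
c,r=cv2.minEnclosingCircle(np.argwhere(m)[:,::-1].astype(np.float32)); print("cap",c,r,ray("top",c,.033))
cv2.imwrite("pics/m5.png",np.hstack([cv2.resize(a[190:290,200:320],(400,333),interpolation=2),cv2.resize(b[220:340,250:394],(400,333),interpolation=2)]))
E
```

```text
clock: 13.5
eef_pos: [0.54, 0.2686, 0.1558]
tool_rot: [-0.458, 0.889, -0.0, -0.001]
contact_force: [1.0, -0.1, -0.3]
gripper_width: 0.0597
grasp_force: 0.0
clock: 14.2
eef_pos: [0.5396, 0.021, 0.1535]
tool_rot: [-0.453, 0.891, -0.002, -0.003]
contact_force: [-0.5, 0.2, -0.4]
gripper_width: 0.0597
grasp_force: 0.0
[0.5403 0.0278 0.1546] 234.31324433570472 14.3
cap (349.5, 242.0) 30.220125198364258 [0.54528009 0.03083921 0.033     ]
```

View pics/m5.png

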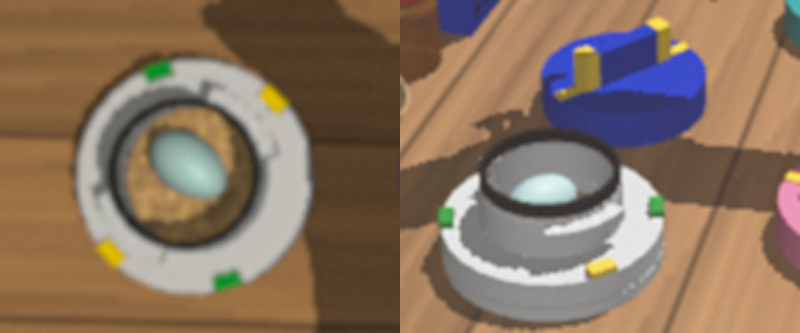

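The egg lies in the tub (top crop (188,163)), with the cap undisturbed. Now gripping the cap bar.

```bash
python3 -m inch '[{"tx":0.005,"ty":0.003,"tz":-0.03,"yaw":0,"grip":0.4},{"tx":0.005,"ty":0.003,"tz":-0.06,"yaw":0,"grip":0.4},{"tx":0.005,"ty":0.003,"tz":-0.09,"yaw":0,"grip":0.4},{"tx":0.005,"ty":0.003,"tz":-0.113,"yaw":0,"grip":0.4},{"tx":0.005,"ty":0.003,"tz":-0.113,"yaw":0,"grip":-0.1},{"tx":0.005,"ty":0.003,"tz":-0.113,"yaw":0,"grip":-0.9},{"tx":0.005,"ty":0.003,"tz":-0.113,"yaw":0,"grip":-0.9},{"tx":0.005,"ty":0.003,"tz":-0.113,"yaw":0,"grip":-0.9}]' 100
```

```text
clock: 15.1
eef_pos: [0.5468, 0.0336, 0.043]
tool_rot: [-0.458, 0.889, -0.0, 0.002]
contact_force: [-0.2, 0.8, 4.0]
gripper_width: 0.0165
grasp_force: 97.9
```

```bash
python3 -m inch '[{"tx":0,"ty":0,"tz":0.02,"yaw":0,"grip":-0.9},{"tx":0,"ty":0,"tz":0.05,"yaw":0,"grip":-0.9},{"tx":0,"ty":0,"tz":0.08,"yaw":0,"grip":-0.9},{"tx":0,"ty":0,"tz":0.11,"yaw":0,"grip":-0.9},{"tx":0,"ty":0.02,"tz":0.12,"yaw":-4,"grip":-0.9},{"tx":0,"ty":0.05,"tz":0.12,"yaw":-8,"grip":-0.9},{"tx":0,"ty":0.08,"tz":0.12,"yaw":-13,"grip":-0.9},{"tx":0,"ty":0.11,"tz":0.12,"yaw":-18,"grip":-0.9}]'
python3 -m inch '[{"tx":-0.002,"ty":0.03,"tz":0,"yaw":-4,"grip":-0.9},{"tx":-0.004,"ty":0.06,"tz":0,"yaw":-8,"grip":-0.9},{"tx":-0.006,"ty":0.09,"tz":0,"yaw":-12,"grip":-0.9},{"tx":-0.007,"ty":0.115,"tz":0,"yaw":-17,"grip":-0.9},{"tx":-0.007,"ty":0.126,"tz":0,"yaw":-17,"grip":-0.9},{"tx":-0.007,"ty":0.126,"tz":0,"yaw":-17,"grip":-0.9},{"tx":-0.007,"ty":0.126,"tz":0,"yaw":-17,"grip":-0.9}]'
python3 - <<'E'
from h import *
a,b=grab("top"),grab("side")
s=monitor.get_state();q=s["tool_rot"];print(np.round(s["eef_pos"],4),np.degrees(2*np.arctan2(q[1],q[0])),s["clock"])
cv2.imwrite("pics/top6.png",a);cv2.imwrite("pics/side6.png",b)
cv2.imwrite("pics/m6.png",np.hstack([cv2.resize(a[180:300,190:334],(400,333),interpolation=2),cv2.resize(b[200:340,230:398],(400,333),interpolation=2)]))
E
```

```text
clock: 15.9
eef_pos: [0.5456, 0.143, 0.1623]
tool_rot: [-0.311, 0.95, -0.0, 0.001]
contact_force: [-0.2, 0.2, -1.8]
gripper_width: 0.0164
grasp_force: 97.7
clock: 16.6
eef_pos: [0.5387, 0.2666, 0.1611]
tool_rot: [-0.169, 0.986, -0.001, -0.0]
contact_force: [0.4, -0.7, -0.9]
gripper_width: 0.0165
grasp_force: 97.8
[0.5389 0.2658 0.1609] 199.3925092364485 16.7
```

View pics/m6.png

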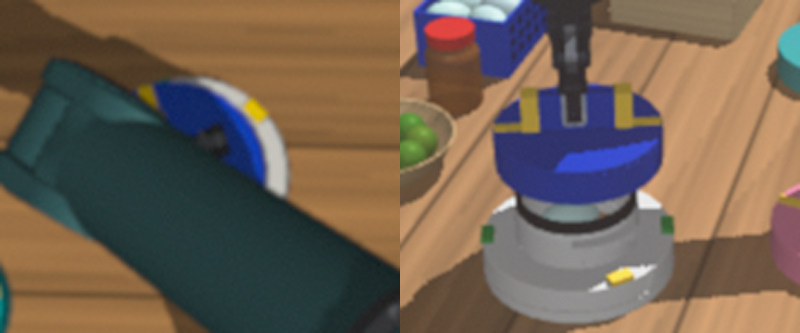

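The cap hangs level over the tub with its bar roughly towards the green marks: side crop ends at (529,110) and (623,105), fingers at (572,110). Next I measure its offset along the bar.

```bash
python3 - <<'E'
from h import *
b=cv2.imread("pics/side6.png"); e=np.array([.958,.285])
m=mask(b,"blue")|mask(b,"yellow"); k,l,s,ce=cv2.connectedComponentsWithStats(m)
i=l[253,303] or l[262,300]; print(s[i])
p=np.argwhere(l==i); 
for z,v0,v1 in((.118+.033,250,256),(.118+.02,260,268)):
    q=p[(p[:,0]>=v0)&(p[:,0]<=v1)]; lo,hi=q[:,1].min(),q[:,1].max(); v=(v0+v1)/2
    # axis direction: bisector ray; evaluate at cap centre depth by plane through TCP normal to view
    c=ray("side",((lo+hi)/2,v),z)[:2]; print(lo,hi,c,"along bar",(c-[.539,.266])@e)
for a,ce,pp in blobs(b,"yellow"):
    if 270<ce[0]<350 and ce[1]<270: print(ce, pp.min(0),pp.max(0))
# tub white base extremes, from clean first picture
g=cv2.imread("pics/side0.png"); h=cv2.cvtColor(g,cv2.COLOR_BGR2HSV); w=((h[...,1]<40)&(h[...,2]>90)).astype(np.uint8); w[:,:255]=0;w[:,355:]=0;w[:290]=0;w[340:]=0
for v in(304,308,312):
    c_=np.where(w[v])[0]; c=ray("side",((c_.min()+c_.max())/2,v),.03)[:2]; print(v,c_.min(),c_.max(),"tub along",(c-[.539,.269])@e)
E
```

```text
[     0      0    640    480 302793]
0 639 [0.50428509 0.25399488] along bar -0.036678345444938566
0 639 [0.49756422 0.27735672] along bar -0.036458813958474216
[325.203125 245.078125] [321. 235.] [338. 252.]
[282.57480315 246.77952756] [270. 237.] [287. 254.]
304 265 344 tub along -0.0006190665079556704
308 265 344 tub along -0.0010405595677235248
312 265 344 tub along -0.0014534863225068172
```

```bash
python3 - <<'E'
from h import *
c=viewer.camera_model("side");K=np.array(c["camera_matrix"]);T=np.linalg.inv(np.array(c["extrinsics"]))
def pr(p): q=K@(T[:3,:3]@np.array(p)+T[:3,3]); return q[:2]/q[2]
bar=np.array([np.cos(np.radians(19.4)),np.sin(np.radians(19.4))])
for d in(-.005,0,.005):
    o=np.array([.539,.266])+d*bar
    ends=[pr([*(o+s*.078*bar),.153]) for s in(1,-1)]; print(d,ends[0].round(1),ends[1].round(1),"mid",(ends[0]+ends[1])/2)
print("tub",pr([.539,.269,.03]))
E
```

```text
-0.005 [269.1 254.5] [340.6 251.2] mid [304.86646392 252.83316832]
0 [266.8 254.6] [338.3 251.3] mid [302.57431821 252.93770735]
0.005 [264.5 254.7] [336.1 251.4] mid [300.28157367 253.0422737 ]
tub [304.43292222 299.67437072]
```

```bash
python3 -m inch '[{"tx":0.003,"ty":0.005,"tz":-0.01,"yaw":0,"grip":-0.9},{"tx":0.003,"ty":0.005,"tz":-0.025,"yaw":0,"grip":-0.9},{"tx":0.003,"ty":0.005,"tz":-0.04,"yaw":0,"grip":-0.9},{"tx":0.003,"ty":0.005,"tz":-0.05,"yaw":0,"grip":-0.9},{"tx":0.003,"ty":0.005,"tz":-0.058,"yaw":0,"grip":-0.9},{"tx":0.003,"ty":0.005,"tz":-0.058,"yaw":0,"grip":-0.9}]' 120
python3 -m inch '[{"tx":0,"ty":0,"tz":-0.004,"yaw":0,"grip":-0.9},{"tx":0,"ty":0,"tz":-0.007,"yaw":0,"grip":-0.9},{"tx":0,"ty":0,"tz":-0.007,"yaw":0,"grip":-0.9}]'
```

```text
clock: 17.3
eef_pos: [0.5406, 0.2728, 0.1016]
tool_rot: [-0.17, 0.986, -0.001, -0.001]
contact_force: [-0.0, -0.4, -2.1]
gripper_width: 0.0161
grasp_force: 119.3
clock: 17.6
eef_pos: [0.5419, 0.274, 0.0971]
tool_rot: [-0.17, 0.986, 0.0, 0.001]
contact_force: [-1.6, -0.7, 4.9]
gripper_width: 0.016
grasp_force: 120.5
```

```bash
python3 -m inch '[{"tx":0,"ty":-0.001,"tz":-0.004,"yaw":0,"grip":-0.9},{"tx":0,"ty":-0.002,"tz":-0.008,"yaw":0,"grip":-0.9},{"tx":0,"ty":-0.002,"tz":-0.011,"yaw":0,"grip":-0.9},{"tx":0,"ty":-0.002,"tz":-0.011,"yaw":0,"grip":-0.9}]'
```

```text
clock: 18.0
eef_pos: [0.542, 0.274, 0.0881]
tool_rot: [-0.17, 0.985, 0.001, 0.002]
contact_force: [-3.1, -0.2, 13.2]
gripper_width: 0.0162
grasp_force: 121.7
```

```bash
python3 -m inch '[{"tx":0,"ty":-0.001,"tz":-0.0005,"yaw":-8,"grip":-0.9},{"tx":0,"ty":-0.002,"tz":-0.0005,"yaw":-16,"grip":-0.9},{"tx":0,"ty":-0.002,"tz":-0.0005,"yaw":-24,"grip":-0.9},{"tx":0,"ty":-0.003,"tz":-0.0005,"yaw":-32,"grip":-0.9},{"tx":0,"ty":-0.003,"tz":-0.0005,"yaw":-40,"grip":-0.9},{"tx":0,"ty":-0.004,"tz":-0.0005,"yaw":-48,"grip":-0.9},{"tx":-0.001,"ty":-0.005,"tz":-0.0005,"yaw":-56,"grip":-0.9},{"tx":-0.001,"ty":-0.005,"tz":-0.0005,"yaw":-60,"grip":-0.9}]'
python3 -m inch '[{"tx":0,"ty":0,"tz":0,"yaw":-3,"grip":-0.9},{"tx":0,"ty":0,"tz":0,"yaw":-5,"grip":-0.9},{"tx":0,"ty":0,"tz":0,"yaw":-5,"grip":-0.9}]'
python3 -c "
from h import *
s=monitor.get_state();q=s['tool_rot'];print(np.degrees(2*np.arctan2(q[1],q[0])),s['torque'])"
```

```text
clock: 18.8
eef_pos: [0.5432, 0.2686, 0.0881]
tool_rot: [0.347, 0.938, 0.002, 0.003]
contact_force: [-0.9, -1.0, 13.1]
gripper_width: 0.0162
grasp_force: 121.7
clock: 19.1
eef_pos: [0.5431, 0.2685, 0.0881]
tool_rot: [0.386, 0.922, 0.002, 0.002]
contact_force: [-0.7, -0.3, 13.4]
gripper_width: 0.0161
grasp_force: 121.9
134.58635749294072 [-0.3191137   0.29697253  0.14946549]
```

The bar is at -45.4° on the yellow marks. I'll ease up 6 mm while still holding to confirm the lock, then release.

```bash
python3 -m inch '[{"tx":0,"ty":0,"tz":0.003,"yaw":0,"grip":-0.9},{"tx":0,"ty":0,"tz":0.006,"yaw":0,"grip":-0.9},{"tx":0,"ty":0,"tz":0.008,"yaw":0,"grip":-0.9},{"tx":0,"ty":0,"tz":0.008,"yaw":0,"grip":-0.9}]'
```

```text
clock: 19.5
eef_pos: [0.543, 0.2684, 0.0948]
tool_rot: [0.386, 0.922, 0.003, 0.002]
contact_force: [2.0, 1.4, 5.8]
gripper_width: 0.016
grasp_force: 120.6
```

```bash
python3 -m inch '[{"tx":0,"ty":0,"tz":0,"yaw":0,"grip":-0.5},{"tx":0,"ty":0,"tz":0,"yaw":0,"grip":0.2},{"tx":0,"ty":0,"tz":0.002,"yaw":0,"grip":0.4},{"tx":0,"ty":0,"tz":0.02,"yaw":0,"grip":0.4},{"tx":0,"ty":0,"tz":0.05,"yaw":0,"grip":0.4},{"tx":0,"ty":0,"tz":0.09,"yaw":0,"grip":0.4},{"tx":0,"ty":0,"tz":0.12,"yaw":0,"grip":0.4},{"tx":0,"ty":-0.03,"tz":0.12,"yaw":0,"grip":0.4}]'
python3 -m inch '[{"tx":0,"ty":-0.04,"tz":0,"yaw":0,"grip":0.4},{"tx":0,"ty":-0.08,"tz":0,"yaw":0,"grip":0.4},{"tx":0,"ty":-0.12,"tz":0,"yaw":0,"grip":0.4},{"tx":0,"ty":-0.16,"tz":0,"yaw":0,"grip":0.4},{"tx":0,"ty":-0.20,"tz":0,"yaw":0,"grip":0.4},{"tx":0,"ty":-0.20,"tz":0,"yaw":0,"grip":0.4}]'
python3 - <<'E'
from h import *
a,b=grab("top"),grab("side")
for z,n in((.11,"end"),):
    bl=[(k,ce) for k,ce,p in blobs(a,"yellow") if abs(ce[0]-257)<45 and abs(ce[1]-242)<45]; print([(k,ce.round(1),ray("top",ce,.09).round(4)) for k,ce in bl])
cv2.imwrite("pics/m7.png",np.hstack([cv2.resize(a[90:330,190:550],(450,300),interpolation=2),cv2.resize(b[190:340,230:405],(350,300),interpolation=2)]))
E
```

```text
clock: 20.3
eef_pos: [0.5421, 0.243, 0.2175]
tool_rot: [0.384, 0.923, 0.005, 0.002]
contact_force: [-0.0, -0.1, 0.8]
gripper_width: 0.06
grasp_force: 0.0
clock: 20.9
eef_pos: [0.539, 0.0282, 0.2115]
tool_rot: [0.392, 0.92, -0.003, -0.001]
contact_force: [-0.4, -0.8, 0.1]
gripper_width: 0.0595
grasp_force: 0.0
[(31, array([281.8, 219.5]), array([0.5952, 0.2019, 0.09  ])), (26, array([272.7, 223.5]), array([0.5848, 0.2243, 0.09  ])), (35, array([264.7, 228.2]), array([0.5725, 0.2441, 0.09  ])), (107, array([236.2, 257.5]), array([0.4981, 0.3128, 0.09  ]))]
```

View pics/m7.png

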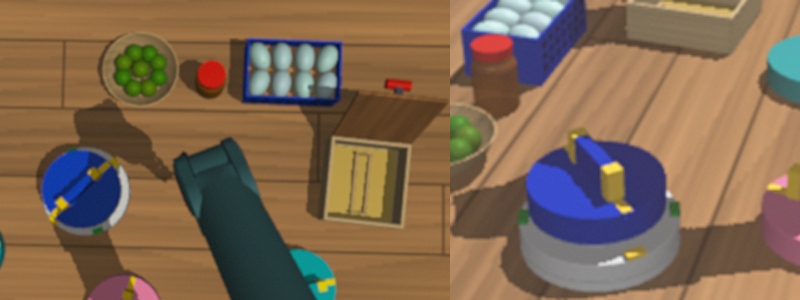

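The cap sits level with its bar in line with the yellow marks. The flap is back, the box is empty, and the basket, bowl and jar haven't moved. Handing in.

```bash
python3 -c "
from workcell import manip
print(manip.hand_in())"
```

```text
the job is handed in; nothing more can be done
None
```

I swung the flap fully back, laid the duck egg in the tub, and turned the pressed cap to the yellow marks, where it stayed level after release; I handed the job in at about 21 s and got no verdict back.

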